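Uncover the cactus planter and hang it on the rack

ROBOT

A 6-joint arm with a two-finger parallel gripper is mounted at the origin on the work surface. World frame = base frame: x ahead of the robot, y to its left, z up, the work surface at z = 0. Lengths are in m, angles in rad, forces in N, time in s.
With the tool pointing down it reaches from about 0.3 to 0.775 m from the base axis. Payload 14.6 kg.
Tool frame: the origin (TCP) lies on the centre line of the jaws, within the pads' length; the fingertips stand 19 mm ahead of it and the grasp point (between the pads) is the TCP; z points along the fingers, y is the direction in which the jaws open and shut (so a half turn about z gives the same grasp; the last joint's range is limited). The gripper opens to 94 mm and grips with 3 to 60 N. Pads are 16 mm wide; open, the fingers measure 119 mm over their backs; the gripper's body (75 mm by 177 mm) begins 78 mm behind the grasp point.
Start: joints at [1.131, 0.3, 1.521, -0, 1.321, -0.067], TCP at [0.2, 0.512, 0.224] pointing down, gripper open.
Joint ranges: [-3.03, 3.03], [-0.79, 2.21], [0.23, 2.52], [-1.04, 4.18], [0, 3.07], [-2.55, 2.55]. Speed limits (rad/s): [2.22, 2.22, 2.57, 3.14, 3.14, 3.14].

INTERFACE

Orientations are given as [roll, pitch, yaw] about the fixed x, y, z axes, in that order (R = Rz(yaw) Ry(pitch) Rx(roll)).
In Python, from station import ctrl gives the robot as it stands. The module is installed in compiled form; this text tells all that it offers.
- The arm moves only by the shell command python3 -m creep 'ROWS' [FORCE]. ROWS is a JSON object of lists of equal length, an entry for each row: "translation": the shift along the world's x, y, z in mm, a list of three; "yaw": the turn about the world's z in rad; "gripper": the closure in counts, from 0 (fully open) to 255 (shut). A call has 1 to 5 rows; each row is the pose to reach, as a shift and turn from the pose measured when the call began; what a row does not reach only later rows make up. A row lasts 1/12 s, in which the tool goes at most 41.7 mm and 7.16 degrees, less where a joint would pass 70% of its speed; a pose out of reach is approached as far as the arm can. A call with a gripper value outside its range is refused whole. The fingers move at their own pace and stop on an object; FORCE is the grip in N (left out, the last holds). Time passes only in rows, so rows that repeat a pose let the fingers close. It gives the time, the measured TCP pose, the force and the opening at its end, in the units of the state.
- ctrl.get_obs(): the state, without advancing time (a new reading comes with each control period).
- ctrl.camera(name): name is "side" or "top"; returns a dict with "pixels" (384x512x3 uint8, red, green, blue), "depth" (384x512 float32, m along the optical axis (not along the pixel's ray), 0 where there is no reading), "fx", "fy", "cx", "cy" (pixels), "R" (3x3) and "t" (3): a world point X has camera coordinates R X + t. Camera axes: x right, y down, z forward; pixel columns grow to the right and rows downward; lengths in m; the calibration is good to about 2 mm. A picture is of the moment at which its call begins.
- ctrl.hand_in(): hands the job in, once; it reports no verdict.
The state is a dict: "time_s": time; "qpos": joint angles; "joint_vel": joint speeds; "tau": joint torques, N m; "ee_pos": TCP position; "eef_rot": TCP orientation; "force": force on the tool from outside, world axes, zero at the start; "moment": the same for the moment, N m; "grip_width": finger opening in m.
Only numpy, scipy, OpenCV 4.12 (cv2) and the standard library are available. Lean on these libraries where they do the work, as an engineer would, in place of code of your own. Each camera call takes 0.05 s, during which the arm holds its last target. There are 200 camera calls.

TASK

Lift the clear cloche off the small cactus planter and set it down upright, wholly on the round cork mat. Then hang the planter by its bail, in the middle of the bail so that it hangs level, on the rack's one empty hook. Keep both upright, do not drop them, and leave the other things and the hanging planters as they are.

Things in the scene. Friction and masses are not known exactly. Their poses are not given: they have to be found in the camera images.
- planter: the planter to hang: round terracotta pot (rim radius 45.5 mm, 55 mm tall), low cactus (top at 63 mm), about 0.3 kg, with a rigid upright steel bail fixed in its plane x = 0: sides rise at y = +/-50 mm; the top is a straight level bar, 8 mm thick, along y from -42 to 42 mm, centreline 136 mm above the origin. Origin: centre of the underside, z up. Starts on the table under the cloche
- bar (a point): the middle of the bail's level top bar (on its centreline), on the planter; the bar runs along y
- cloche: clear plastic bell cover standing loose over the planter: outer radius 70 mm at the foot, 60 at the top, wall 3 mm, open below, 155 mm tall without its knob, about 0.22 kg. On top a plain upright wooden knob, radius 13 to 14 mm, from 155 to 187 mm above the foot. Origin at the centre of its open foot, z up
- knob (a point): middle of the cloche's knob, on the axis, 171 mm above the foot
- mat: the empty round cork mat lying fixed on the table, radius 100 mm, 4 mm thick; origin at the centre of its underside
- rack: fixed wooden rack: two posts (radius 9 mm, 310 mm tall) at y = +/-250 mm and a cross-bar (radius 9 mm) along y, axis 295 mm high; a thin low rail at 40 mm; feet reach 40 mm to -x and 80 mm to +x. Origin on the table under the middle of the cross-bar; three hooks stick out to its -x side at y = -150, 0 and 150 mm
- hook_free: the rack's one hook with nothing on it (any of the three): bent 8 mm rod sticking out along its own -x. Origin at the seat: top surface of the hook's level bottom (x = -12 to 14 mm), 270 mm above the table, 100 mm in front of the cross-bar. The tip turns up and ends at x = -36, 26 mm above the seat; behind, the rod climbs to 20 mm above the seat at x = 60 mm, then on to the cross-bar
- hook_a: an occupied hook, same shape; origin at its seat
- hook_c: the other occupied hook, same shape; origin at its seat
- hung_a_base (a point): centre of the underside of the planter hanging on hook_a: same pot and bail as the planter to hang, its bail bar along y across the hook
- hung_c_base (a point): the same for the planter hanging on hook_c
- hung_a (a joint): sideways swing of the planter hanging on hook_a, rad, 0 when it hangs straight
- hung_c (a joint): sideways swing of the planter hanging on hook_c, rad, 0 when it hangs straight
- bottle: bystander: upright amber bottle, radius 29 mm, 165 mm tall; origin at the centre of its foot
- pot_empty: bystander: empty terracotta pot, radius 38 mm, 65 mm tall, standing under the rack; origin at the centre of its foot
- jar: bystander: closed glass jar, radius 34 mm, 90 mm tall; origin at the centre of its foot
- mug: bystander: white mug, radius 38 mm, 85 mm tall, handle on its +y side; origin at the centre of its foot
- saucer: bystander: flat terracotta saucer, radius 60 mm, 18 mm high, lying under the rack; origin at the centre of its foot
There are look-alikes about, which are no part of the job. Of the things shaped like the mat, the cork one is meant.

How it is judged:
On the way, in this order (a step that is already met when the one before it is completed fails the run):
1. the cloche stands upright on the cork mat, let go (horizontal distance between cloche and mat below 0.03 m and angle between cloche's own z axis and vertical below 0.06 rad and z of cloche in the frame of mat below 0.01 m and linear speed of cloche below 0.05 m/s and contact force between the fingers and cloche below 0.3 N), for 0.2 s.
2. the planter hangs by its bail on the empty hook, let go (x of bar in the frame of hook_free between -0.03 and 0.035 m and y of bar in the frame of hook_free between -0.025 and 0.025 m and z of bar in the frame of hook_free between -0.004 and 0.02 m and angle between planter's own z axis and vertical below 0.25 rad and contact force between planter and hook_free above 0.5 N and linear speed of planter below 0.06 m/s and contact force between the fingers and planter below 0.3 N), for 0.2 s.
At the end, for the whole second after the job is handed in: The cloche stands upright on the cork mat, its centre within 30 mm of the mat's centre (so wholly on it); the planter hangs still from the empty hook, the bail's bar lying in the hook with its middle within 25 mm of the hook, tilted less than 0.25 rad; both are let go (all of step 1 and all of step 2); the robot touches nothing.
It fails at once if a planter already hanging is swung by more than 0.25 rad ((value of joint hung_a above 0.25 rad or value of joint hung_a below -0.25 rad) or (value of joint hung_c above 0.25 rad or value of joint hung_c below -0.25 rad)).
It fails at once if a bystander is moved by more than 30 mm or tipped over (distance of any of bottle, pot_empty, jar, mug, saucer from where it was at the start of the episode above 0.03 m or angle between any of bottle, pot_empty, jar, mug, saucer's own z axis and vertical above 0.4 rad).
It fails at once if the planter or the cloche is tipped by more than 0.7 rad (angle between any of planter, cloche's own z axis and vertical above 0.7 rad).
It fails at once if the planter or the cloche is dropped (falls freely by more than about 30 mm) ((linear speed of planter above 0.75 m/s and contact force between the fingers and planter below 0.3 N) or (linear speed of cloche above 0.75 m/s and contact force between the fingers and cloche below 0.3 N)).
It also fails if it takes over 64 s, if anything falls off the work surface, if the arm or the gripper's body presses on something with over 40 N, if the wrist force passes 120 N, or if a joint passes its speed limit or range.

## Working session

There is one attempt and no reset: what is moved stays moved. The work goes in short steps, Python scripts to look and compute and a shell command to move; the robot and the scene stay as the last step left them, time stands still between calls to the robot, and variables do not carry over. Pictures are saved under pics/ and viewed, about 8 in all and at most 12, crops included, and the job is handed in when it is done.

```bash
mkdir -p pics; cat > h.py <<'E'
from station import ctrl
import numpy as np, cv2
def cam(n,save=None):
    c=ctrl.camera(n)
    if save: cv2.imwrite('pics/'+save,c['pixels'][:,:,::-1])
    return c
def cloud(c):
    d=c['depth'];v,u=np.mgrid[:384,:512]
    P=np.stack([(u-c['cx'])/c['fx']*d,(v-c['cy'])/c['fy']*d,d],-1)
    W=(P-c['t'])@c['R']; W[d==0]=np.nan
    return W
E
python3 - <<'E'
from h import *
for n in('top','side'):
    c=cam(n,n+'0.png'); np.savez(n+'0.npz',**c)
    print(n,c['fx'],c['R'].round(3).tolist(),(-c['R'].T@c['t']).round(3))
print(ctrl.get_obs())
E
```

```text
top 475.18924766540295 [[-0.007, -1.0, -0.004], [-0.997, 0.007, -0.083], [0.083, 0.004, -0.997]] [ 0.321 -0.003  1.819]
side 376.2206398177095 [[0.993, -0.119, -0.01], [-0.083, -0.625, -0.776], [0.086, 0.771, -0.631]] [ 0.37  -0.788  0.837]
{'time_s': 0.1, 'qpos': array([ 1.13138829e+00,  3.00413466e-01,  1.52149626e+00,  6.14849220e-06,
        1.32068756e+00, -6.65891705e-02]), 'joint_vel': array([-0.00085292, -0.00195024, -0.00049559,  0.00042364, -0.00164697,
        0.0008546 ]), 'tau': array([-7.93177260e-04, -5.32644510e+01, -3.53286624e+01,  7.09374086e-02,
        2.34804559e-02,  7.41341069e-06]), 'ee_pos': array([0.20024194, 0.51203393, 0.22395381]), 'eef_rot': array([-3.14059065e+00, -7.27903226e-05,  2.76877223e+00]), 'force': array([-0.12760679, -0.27717536,  0.22122349]), 'moment': array([-0.08448953,  0.00461445,  0.02018262]), 'grip_width': 0.09417442103732958}
```

View pics/top0.png

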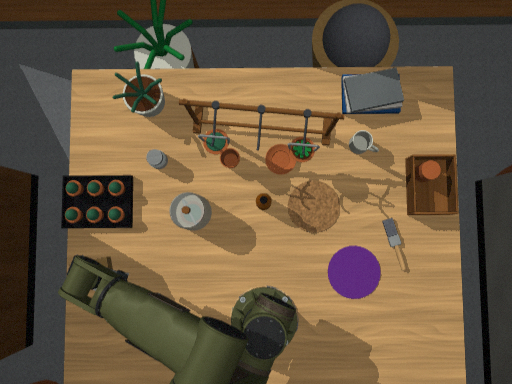

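View pics/side0.png

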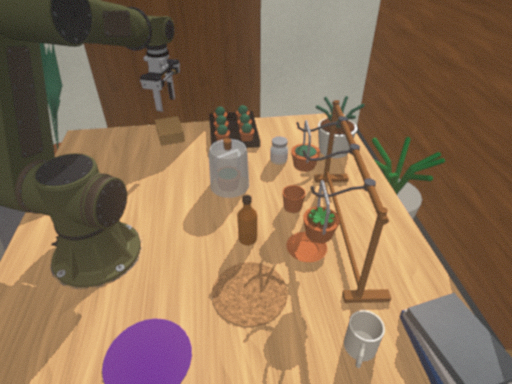

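The top view shows the cloche at (190,211) with its knob at (186,209), and the bottle at (263,201). There are two mat-like discs: the tan, speckled cork one at (314,205) and a purple look-alike at (354,272). The cork one is the one meant. Of the three hooks, (215,120) and (305,130) hold planters, and the middle one at (261,130) is empty. Next I'll measure and confirm with a crop.

```bash
python3 - <<'E'
from h import *
t=dict(np.load('top0.npz'));s=dict(np.load('side0.npz'))
W=cloud(t);S=cloud(s)
a=t['pixels'][85:245,165:345][:,:,::-1];cv2.imwrite('pics/crop1.png',cv2.resize(a,None,fx=4.2,fy=3.7,interpolation=2))
# mat: fit circle by colour-free height
m=(W[...,2]>0.001)&(W[...,2]<0.009)
hsv=cv2.cvtColor(t['pixels'],cv2.COLOR_RGB2HSV)
print('px mat',W[205,314],'hsv',hsv[205,314],hsv[260,220])
ga=cv2.GaussianBlur(hsv,(5,5),0); print(ga[[190,215,205,205],[314,314,300,330]],ga[[170,240],[250,290]])
def reg(W,x0,x1,y0,y1,z0,z1):
    k=(W[...,0]>x0)&(W[...,0]<x1)&(W[...,1]>y0)&(W[...,1]<y1)&(W[...,2]>z0)&(W[...,2]<z1);return W[k],k
c0=W[211,190];print('cloche px',c0, 'knob px',W[209,186])
for n,w in(('top',W),('side',S)):
    P,k=reg(w,.25,.55,.15,.4,.162,.21);print(n,'knob',len(P),np.nanmedian(P,0),P.min(0) if len(P) else'',P.max(0) if len(P) else'')
    P,k=reg(w,.25,.55,.15,.4,.13,.162);print(n,'top',len(P),np.mean(P,0),P.min(0),P.max(0))
    P,k=reg(w,.5,.95,-.35,.35,.283,.32);
    if len(P): print(n,'bar',len(P),np.polyfit(P[:,1],P[:,0],1),P.min(0),P.max(0))
    P,k=reg(w,.5,.75,-.06,.06,.23,.33);P=P[np.argsort(P[:,0])];print(n,'hook\n',P[::max(1,len(P)//25)].round(3))
    P,k=reg(w,.25,.55,-.06,.06,.05,.2);print(n,'bottle',np.median(P,0),P.max(0))
E
```

```text
px mat [ 0.42803948 -0.19733386 -0.00244288] hsv [ 16 140 146] [ 17 128 174]
[[ 16 138 140]
 [ 16 136 140]
 [ 15 137 147]
 [ 16 136 145]] [[ 17 125 132]
 [ 17 126 174]]
cloche px [0.40095889 0.25436676 0.15393986] knob px [0.4065591  0.2637201  0.18293854]
top knob 90 [0.40620779 0.2656517  0.18321258] [0.36227655 0.21448994 0.16200107] [0.46365545 0.31930664 0.1966498 ]
top top 990 [0.40446944 0.26218161 0.15325492] [0.34160485 0.19958411 0.13018088] [0.46980582 0.33137251 0.16193968]
top bar 1112 [0.09798553 0.71879873] [ 0.57629383 -0.26740489  0.28306287] [0.76101446 0.27034824 0.31421248]
top hook
 [[ 0.594  0.016  0.296]
 [ 0.615  0.01   0.27 ]
 [ 0.631  0.01   0.273]
 [ 0.647  0.01   0.274]
 [ 0.66   0.006  0.276]
 [ 0.678  0.009  0.285]
 [ 0.691  0.003  0.287]
 [ 0.709  0.006  0.294]
 [ 0.714  0.006  0.303]
 [ 0.715 -0.024  0.308]
 [ 0.717 -0.033  0.304]
 [ 0.718 -0.043  0.298]
 [ 0.719 -0.05   0.306]
 [ 0.72  -0.027  0.303]
 [ 0.722  0.022  0.285]
 [ 0.723  0.002  0.306]
 [ 0.723  0.038  0.305]
 [ 0.724  0.022  0.302]
 [ 0.726  0.012  0.307]
 [ 0.727 -0.017  0.303]
 [ 0.727 
[... 587 characters left out ...]
 0.012  0.293]
 [ 0.602  0.016  0.29 ]
 [ 0.611  0.011  0.267]
 [ 0.624  0.008  0.265]
 [ 0.637  0.008  0.267]
 [ 0.648  0.008  0.269]
 [ 0.66   0.008  0.277]
 [ 0.673  0.004  0.276]
 [ 0.684  0.008  0.285]
 [ 0.696  0.005  0.289]
 [ 0.709  0.004  0.291]
 [ 0.715 -0.001  0.288]
 [ 0.717 -0.041  0.293]
 [ 0.718 -0.057  0.301]
 [ 0.719 -0.005  0.305]
 [ 0.72  -0.005  0.284]
 [ 0.723 -0.049  0.304]
 [ 0.724  0.036  0.295]
 [ 0.725  0.005  0.305]
 [ 0.726  0.038  0.3  ]
 [ 0.728 -0.043  0.302]
 [ 0.729  0.047  0.3  ]
 [ 0.731  0.044  0.302]
 [ 0.733  0.043  0.302]
 [ 0.736  0.051  0.303]
 [ 0.739 -0.002  0.305]]
side bottle [ 0.44103487 -0.01912544  0.10516833] [0.47010702 0.0109378  0.16712329]
```

View pics/crop1.png

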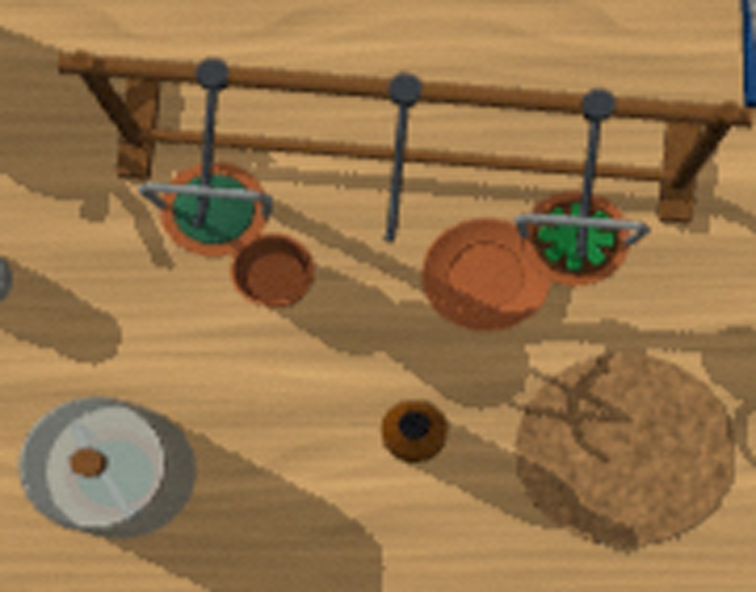

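The crop confirms it: the speckled cork mat spans 517–735 × 350–548 in the crop, with a radius of about 99 mm. The middle hook at (390,240)–(405,90) is empty. The bail's bar shows through the cloche at about (75,410)–(125,510). The knob top measures about 0.183 m high, against 0.187 m given. I'll move above the knob and refine the rack and mat measurements.

```bash

python3 -m creep '{"translation":[[35,-40,10],[65,-75,10],[90,-110,10],[115,-140,10],[140,-170,10]],"yaw":[0,0,0,0,0],"gripper":[0,0,0,0,0]}' 20
python3 -m creep '{"translation":[[22,-26,0],[45,-54,0],[67,-79,0],[67,-79,0],[67,-79,0]],"yaw":[0,0,0,0,0],"gripper":[0,0,0,0,0]}'
python3 - <<'E'
from h import *
t=dict(np.load('top0.npz'));s=dict(np.load('side0.npz'))
d=t['R'].T@np.array([(314.0-t['cx'])/t['fx'],(206.3-t['cy'])/t['fy'],1]);C=-t['R'].T@t['t'];print('mat',C+d*(.004-C[2])/d[2])
for n,c in(('top',t),('side',s)):
    P=cloud(c).reshape(-1,3);x,y,z=P.T
    k=(z>.27)&(z<.32)&(abs(x-.722-.094*y)<.018)&(abs(y)<.24)&(abs(y)>.025)&(abs(abs(y)-.15)>.03)
    Q=P[k]; f=np.polyfit(Q[:,1],Q[:,0],1);r=Q[:,0]-np.polyval(f,Q[:,1]);print(n,'bar',f,np.percentile(r,[2,50,98]),np.percentile(Q[:,2],[2,50,98]))
    k=(z>.24)&(z<.32)&(x>.58)&(x<.705)&(abs(y)<.04);Q=P[k];print('hook',np.polyfit(Q[:,0]-.63,Q[:,1],1),Q[:,0].min(),len(Q))
E
```

```text
time_s: 0.52
ee_pos: [0.3327, 0.3501, 0.2339]
eef_rot: [-3.14, -0.0, 2.769]
force: [1.3, 0.7, 0.2]
grip_width: 0.0941
time_s: 0.93
ee_pos: [0.4003, 0.2701, 0.2335]
eef_rot: [-3.14, -0.001, 2.766]
force: [-0.5, 0.8, 0.6]
grip_width: 0.0942
mat [ 0.42268415 -0.19656472  0.004     ]
top bar [0.09984693 0.72456551] [-0.00760809 -0.00049628  0.00970929] [0.29292907 0.30191356 0.30985439]
hook [-0.10058463  0.01162919] 0.5935897146750816 82
side bar [0.10271842 0.7257824 ] [-0.00617659 -0.00096575  0.00997953] [0.2918473  0.30088625 0.30421848]
hook [-0.09930131  0.0099839 ] 0.5955914118769574 146
```

```bash

python3 -m creep '{"translation":[[7,-7,-25],[7,-7,-42],[7,-7,-55],[7,-7,-55],[7,-7,-55]],"yaw":[0,0,0,0,0],"gripper":[0,0,0,0,0]}' 25
python3 -m creep '{"translation":[[0,0,0],[0,0,0],[0,0,0],[0,0,0],[0,0,0]],"yaw":[0,0,0,0,0],"gripper":[255,255,255,255,255]}' 25
python3 -m creep '{"translation":[[0,0,0],[0,0,0],[0,0,0],[0,0,10],[0,0,20]],"yaw":[0,0,0,0,0],"gripper":[255,255,255,255,255]}' 25
python3 - <<'E'
from h import *
c=cam('side','side1.png')
cv2.imwrite('pics/c2.png',cv2.resize(c['pixels'][90:260,130:330][:,:,::-1],None,fx=3,fy=3))
E
```

```text
time_s: 1.35
ee_pos: [0.4067, 0.2638, 0.1785]
eef_rot: [-3.139, -0.001, 2.768]
force: [-0.6, 0.4, 0.1]
grip_width: 0.0941
time_s: 1.77
ee_pos: [0.4067, 0.2638, 0.1789]
eef_rot: [-3.14, -0.001, 2.768]
force: [0.2, 0.4, -0.2]
grip_width: 0.0642
time_s: 2.18
ee_pos: [0.4066, 0.2638, 0.1995]
eef_rot: [-3.139, -0.002, 2.768]
force: [0.3, 0.5, -0.3]
grip_width: 0.0308
```

View pics/c2.png

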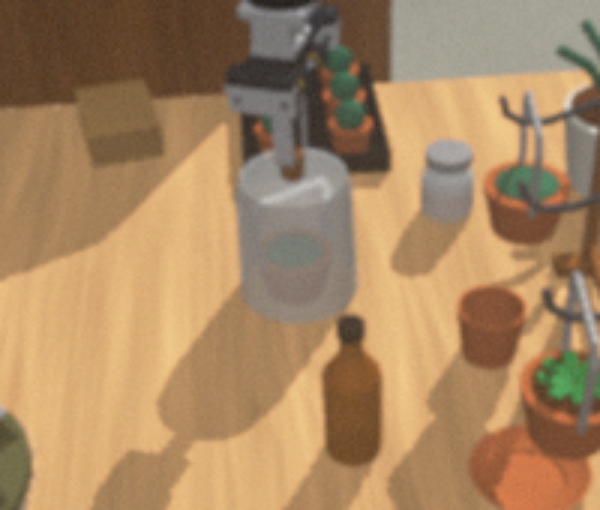

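The fingers hadn't quite closed when I started the lift: the cloche is still down at (297,230) in the crop, and the opening is 31 mm. I'll go back down and finish closing.

```bash

python3 -m creep '{"translation":[[0,0,-11],[0,0,-21],[0,0,-21],[0,0,-21],[0,0,-21]],"yaw":[0,0,0,0,0],"gripper":[140,140,140,140,140]}' 25
python3 -m creep '{"translation":[[0,0,0],[0,0,0],[0,0,0],[0,0,0],[0,0,0]],"yaw":[0,0,0,0,0],"gripper":[255,255,255,255,255]}' 25
python3 -m creep '{"translation":[[0,0,3],[0,0,8],[0,0,15],[0,0,22],[0,0,30]],"yaw":[0,0,0,0,0],"gripper":[255,255,255,255,255]}' 25
```

```text
time_s: 2.65
ee_pos: [0.4073, 0.2641, 0.1805]
eef_rot: [-3.141, 0.0, 2.768]
force: [0.5, 1.3, -0.5]
grip_width: 0.0424
time_s: 3.07
ee_pos: [0.4073, 0.2642, 0.1805]
eef_rot: [-3.141, 0.0, 2.768]
force: [0.5, 0.7, 0.7]
grip_width: 0.0268
time_s: 3.48
ee_pos: [0.4073, 0.2642, 0.2114]
eef_rot: [-3.141, 0.0, 2.768]
force: [-0.1, 0.6, -1.8]
grip_width: 0.0267
```

```bash

python3 -m creep '{"translation":[[0,0,30],[0,0,65],[0,0,105],[0,0,145],[0,0,180]],"yaw":[0,0,0,0,0],"gripper":[255,255,255,255,255]}' 25
python3 -m creep '{"translation":[[0,-15,8],[0,-40,8],[0,-75,8],[2,-110,8],[3,-145,8]],"yaw":[0,0,0,0,0],"gripper":[255,255,255,255,255]}' 25
python3 -m creep '{"translation":[[1,-35,0],[2,-70,0],[4,-105,0],[6,-140,0],[6,-175,0]],"yaw":[0,0,0,0,0],"gripper":[255,255,255,255,255]}' 25
python3 -m creep '{"translation":[[2,-35,0],[4,-70,0],[5,-100,0],[7,-125,0],[7,-137,0]],"yaw":[0,0,0,0,0],"gripper":[255,255,255,255,255]}' 25
python3 - <<'E'
from h import *
o=ctrl.get_obs();print(o['ee_pos'],o['force'],o['grip_width'])
c=cam('side','side2.png');np.savez('s2.npz',**c)
c=cam('top','top2.png');np.savez('t2.npz',**c)
E
```

```text
time_s: 3.9
ee_pos: [0.4068, 0.2639, 0.395]
eef_rot: [3.14, 0.002, 2.768]
force: [-0.1, 0.2, -1.8]
grip_width: 0.027
time_s: 4.32
ee_pos: [0.4092, 0.1175, 0.4037]
eef_rot: [3.14, 0.002, 2.768]
force: [0.6, -1.3, -2.8]
grip_width: 0.0267
time_s: 4.73
ee_pos: [0.4147, -0.0591, 0.4046]
eef_rot: [3.14, 0.003, 2.768]
force: [0.0, 0.8, -2.5]
grip_width: 0.0266
time_s: 5.15
ee_pos: [0.4214, -0.1985, 0.4048]
eef_rot: [3.14, 0.003, 2.766]
force: [-1.0, 0.1, -2.0]
grip_width: 0.0267
[ 0.42135216 -0.19851614  0.40482534] [-1.03781586  0.10039274 -2.00801692] 0.02671011392791399
```

View pics/side2.png

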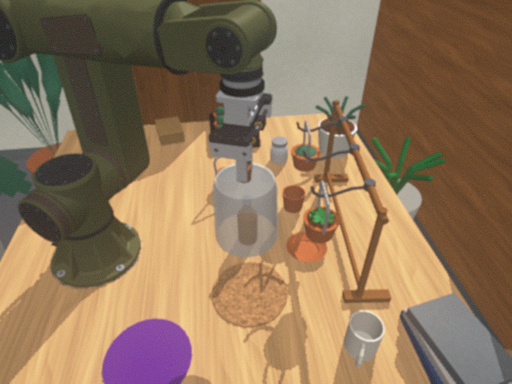

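The cloche at (246,210) hangs upright in the gripper, above the cork mat at (250,294). Lowering it.

```bash

python3 -m creep '{"translation":[[1,1,-20],[1,1,-55],[1,1,-90],[1,1,-125],[1,1,-155]],"yaw":[0,0,0,0,0],"gripper":[255,255,255,255,255]}' 25
python3 -m creep '{"translation":[[0,0,-25],[0,0,-43],[0,0,-55],[0,0,-60],[0,0,-62]],"yaw":[0,0,0,0,0],"gripper":[255,255,255,255,255]}' 25
python3 -m creep '{"translation":[[0,0,-1],[0,0,-2],[0,0,-3],[0,0,-4],[0,0,-4]],"yaw":[0,0,0,0,0],"gripper":[255,255,255,255,255]}' 25
```

```text
time_s: 5.67
ee_pos: [0.4221, -0.1947, 0.2481]
eef_rot: [3.139, 0.003, 2.767]
force: [1.2, -0.7, -3.0]
grip_width: 0.0265
time_s: 6.08
ee_pos: [0.4222, -0.1937, 0.1861]
eef_rot: [3.139, 0.002, 2.768]
force: [0.0, 0.1, -1.5]
grip_width: 0.0266
time_s: 6.5
ee_pos: [0.4236, -0.1938, 0.1845]
eef_rot: [3.139, 0.007, 2.768]
force: [0.5, 5.8, 14.0]
grip_width: 0.0267
```

It is down on the mat, with 14 N upward on contact. I'll ease off, open and rise.

```bash

python3 -m creep '{"translation":[[0,0,1],[0,0,1],[0,0,1],[0,0,1],[0,0,1]],"yaw":[0,0,0,0,0],"gripper":[255,120,120,120,120]}' 25
python3 -m creep '{"translation":[[0,0,0],[0,0,0],[0,0,10],[0,0,30],[0,0,60]],"yaw":[0,0,0,0,0],"gripper":[100,100,100,100,100]}' 25
python3 -m creep '{"translation":[[0,0,30],[0,0,60],[0,0,90],[0,0,110],[0,30,120]],"yaw":[0,0,0,0,0],"gripper":[100,100,100,100,100]}' 25
python3 - <<'E'
from h import *
c=cam('side','side3.png');t=cam('top','top3.png')
S=cloud(c);W=cloud(t)
def reg(P,x0,x1,y0,y1,z0,z1):
    k=(P[...,0]>x0)&(P[...,0]<x1)&(P[...,1]>y0)&(P[...,1]<y1)&(P[...,2]>z0)&(P[...,2]<z1);return P[k]
for n,w in(('top',W),('side',S)):
    P=reg(w,.38,.46,-.23,-.15,.165,.2);print(n,'knob',len(P),P.mean(0) if len(P) else '')
    P=reg(w,.3,.5,.16,.36,.115,.16)
    if len(P)>5:
        m=P.mean(0);u,s,v=np.linalg.svd(P[:,:2]-m[:2],full_matrices=False);pr=(P[:,:2]-m[:2])@v[0]
        print(n,'bar',len(P),m,np.degrees(np.arctan2(v[0,1],v[0,0]))%180,P[pr.argmin()],P[pr.argmax()],pr.max()-pr.min())
    P=reg(w,.3,.5,.16,.36,.04,.062);print(n,'rim',len(P),P.min(0),P.max(0),(P.min(0)+P.max(0))/2)
A=np.hstack([c['pixels'][90:320,150:400],t['pixels'][130:360,140:390]])[:,:,::-1]
cv2.imwrite('pics/c3.png',cv2.resize(A,None,fx=1.6,fy=1.6,interpolation=2))
E
```

```text
time_s: 6.92
ee_pos: [0.4235, -0.1938, 0.1855]
eef_rot: [3.139, 0.007, 2.768]
force: [0.5, -0.1, -0.7]
grip_width: 0.0483
time_s: 7.33
ee_pos: [0.4227, -0.1934, 0.2451]
eef_rot: [3.138, 0.003, 2.768]
force: [0.0, 0.4, -0.3]
grip_width: 0.0574
time_s: 7.75
ee_pos: [0.4228, -0.1656, 0.3682]
eef_rot: [3.139, 0.007, 2.765]
force: [0.0, 0.1, -0.0]
grip_width: 0.0574
top knob 11 [ 0.39724459 -0.17167738  0.16648941]
top bar 69 [0.39756673 0.25977201 0.1378057 ] 29.310918078277894 [0.44535808 0.28737034 0.12689419] [0.3559683  0.23430238 0.12037616] 0.10392509228837585
top rim 314 [0.35737201 0.21770906 0.04308436] [0.44358443 0.30787232 0.06195751] [0.40047822 0.26279069 0.05252094]
side knob 152 [ 0.42677597 -0.19708207  0.18403206]
side rim 248 [0.36037805 0.21499152 0.04000109] [0.42268346 0.30679818 0.06199161] [0.39153075 0.26089485 0.05099635]
```

View pics/c3.png

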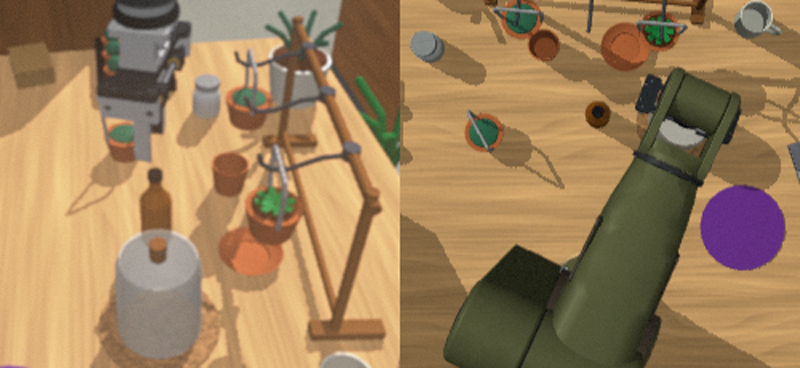

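The cloche at (158,300) in the left half stands upright, centred on the cork mat. The side view puts the knob at (0.427,-0.197,0.184). The planter at (485,132) in the right half is uncovered, with its bar's middle at about (0.398,0.260), z 0.138, at 29.3°. I'll grip the bar 26 mm off its middle, leaving the middle free for the hook, and turn the jaws across it on the way.

```bash

python3 -m creep '{"translation":[[0,15,0],[0,40,0],[0,65,0],[0,90,0],[0,115,0]],"yaw":[-0.11,-0.22,-0.34,-0.45,-0.57],"gripper":[60,60,60,60,60]}' 60
python3 -m creep '{"translation":[[0,25,0],[0,50,0],[0,75,0],[0,100,0],[0,125,0]],"yaw":[-0.11,-0.22,-0.34,-0.45,-0.57],"gripper":[60,60,60,60,60]}'
python3 -m creep '{"translation":[[0,25,0],[0,50,0],[0,75,0],[0,100,0],[0,125,-10]],"yaw":[-0.11,-0.22,-0.34,-0.45,-0.57],"gripper":[60,60,60,60,60]}'
python3 -m creep '{"translation":[[0,20,-20],[0,40,-50],[0,60,-80],[0,72,-110],[0,74,-120]],"yaw":[-0.11,-0.22,-0.34,-0.45,-0.54],"gripper":[60,60,60,60,60]}'
```

```text
time_s: 8.27
ee_pos: [0.4226, -0.0459, 0.368]
eef_rot: [3.138, 0.007, 2.194]
force: [0.3, 0.6, -0.3]
grip_width: 0.0719
time_s: 8.68
ee_pos: [0.4223, 0.08, 0.3681]
eef_rot: [3.139, 0.008, 1.619]
force: [-0.4, -0.3, -0.1]
grip_width: 0.0717
time_s: 9.1
ee_pos: [0.4225, 0.2061, 0.3594]
eef_rot: [3.137, 0.006, 1.044]
force: [-0.2, 0.6, 0.1]
grip_width: 0.0722
time_s: 9.52
ee_pos: [0.4212, 0.2807, 0.2349]
eef_rot: [3.137, 0.012, 0.5]
force: [-0.3, -1.2, -1.3]
grip_width: 0.0717
```

```bash

python3 -m creep '{"translation":[[0,-7,-30],[0,-7,-60],[0,-7,-85],[0,-7,-97],[0,-7,-97]],"yaw":[0,0,0.01,0.01,0.01],"gripper":[100,100,100,100,100]}' 
python3 - <<'E'
from h import *
o=ctrl.get_obs();print(o['ee_pos'])
c=cam('side');cv2.imwrite('pics/c4.png',cv2.resize(c['pixels'][100:220,150:310][:,:,::-1],None,fx=4,fy=4,interpolation=2))
E
```

```text
time_s: 9.93
ee_pos: [0.4202, 0.2728, 0.1352]
eef_rot: [3.137, 0.017, 0.51]
force: [-0.5, -0.4, -0.3]
grip_width: 0.057
[0.42015396 0.27281747 0.13522432]
```

View pics/c4.png

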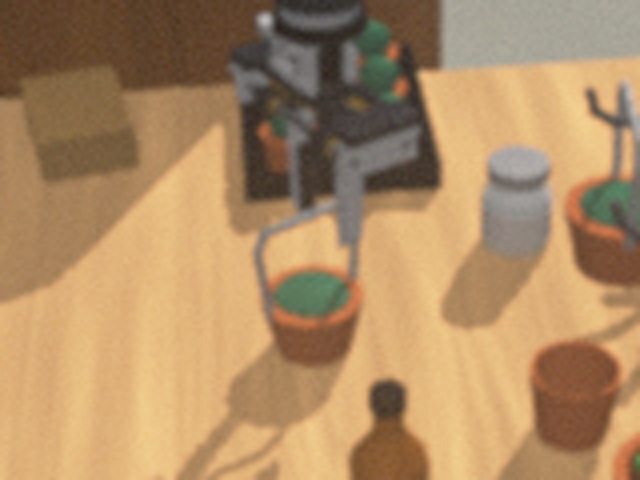

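The bar, from (258,235) to (355,195), runs between the fingers at its far part. Closing and lifting a little.

```bash

python3 -m creep '{"translation":[[0,0,2],[0,0,2],[0,0,2],[0,0,2],[0,0,2]],"yaw":[0,0,0,0,0],"gripper":[255,255,255,255,255]}' 60
python3 -m creep '{"translation":[[0,0,0],[0,0,0],[0,0,0],[0,0,0],[0,0,0]],"yaw":[0,0,0,0,0],"gripper":[255,255,255,255,255]}' 60
python3 -m creep '{"translation":[[0,0,0],[0,0,2],[0,0,6],[0,0,12],[0,0,20]],"yaw":[0,0,0,0,0],"gripper":[255,255,255,255,255]}' 60
python3 -m creep '{"translation":[[0,0,25],[0,0,55],[0,0,90],[0,0,125],[0,0,150]],"yaw":[0,0,0,0,0],"gripper":[255,255,255,255,255]}' 60
python3 -m creep '{"translation":[[0,0,20],[0,0,35],[0,0,35],[0,0,35],[0,0,35]],"yaw":[0,0,0,0,0],"gripper":[255,255,255,255,255]}' 60
```

```text
time_s: 10.4
ee_pos: [0.421, 0.2734, 0.1397]
eef_rot: [3.137, 0.014, 0.51]
force: [-0.3, -0.3, 0.9]
grip_width: 0.027
time_s: 10.82
ee_pos: [0.4211, 0.2734, 0.1398]
eef_rot: [3.137, 0.013, 0.51]
force: [0.4, 0.7, 1.9]
grip_width: 0.0062
time_s: 11.23
ee_pos: [0.4209, 0.2733, 0.1601]
eef_rot: [3.137, 0.014, 0.51]
force: [-0.8, -0.3, -2.1]
grip_width: 0.0066
time_s: 11.65
ee_pos: [0.4209, 0.2733, 0.3141]
eef_rot: [3.137, 0.011, 0.51]
force: [0.3, -1.0, -1.7]
grip_width: 0.0064
time_s: 12.07
ee_pos: [0.4206, 0.2731, 0.348]
eef_rot: [3.137, 0.012, 0.51]
force: [-0.7, -0.0, -3.0]
grip_width: 0.0062
```

Lifted: the load is about 3 N and the opening steady. Next I turn it square to the hook and move to a point 110 mm in front of it, then look.

```bash

python3 -m creep '{"translation":[[5,-12,0],[15,-35,0],[28,-62,0],[40,-90,0],[52,-118,0]],"yaw":[0.09,0.19,0.29,0.39,0.49],"gripper":[255,255,255,255,255]}' 60
python3 -m creep '{"translation":[[12,-28,0],[24,-56,0],[35,-82,0],[44,-100,0],[48,-107,0]],"yaw":[0.1,0.2,0.3,0.4,0.46],"gripper":[255,255,255,255,255]}' 60
python3 -m creep '{"translation":[[0,0,0],[0,0,0],[0,0,0],[0,0,0],[0,0,0]],"yaw":[0,0,0,0,0],"gripper":[255,255,255,255,255]}' 60
python3 - <<'E'
from h import *
o=ctrl.get_obs();print(o['ee_pos'],o['eef_rot'])
c=cam('side');S=cloud(c);np.savez('s5.npz',**c)
t=cam('top');np.savez('t5.npz',**t);W=cloud(t)
for n,w in(('s',S),('t',W)):
    x,y,z=np.moveaxis(w,-1,0)
    k=(abs(x-.517)<.03)&(y>-.05)&(y<.02)&(z>.32)&(z<.37);P=w[k]
    if len(P)>4: print(n,'bar',len(P),np.polyfit(P[:,1],P[:,0],1),P.min(0),P.max(0),'z slope',np.polyfit(P[:,1],P[:,2],1))
    k=(abs(x-.517)<.06)&(abs(y-.022)<.07)&(z>.19)&(z<.285);P=w[k];print(n,'pot',len(P),P.min(0) if len(P) else '',P.max(0) if len(P) else '')
cv2.imwrite('pics/c5.png',cv2.resize(c['pixels'][80:270,170:400][:,:,::-1],None,fx=3.2,fy=3,interpolation=2))
E
```

```text
time_s: 12.48
ee_pos: [0.4726, 0.1539, 0.3466]
eef_rot: [3.139, 0.014, 1.005]
force: [0.7, 0.1, -2.8]
grip_width: 0.006
time_s: 12.9
ee_pos: [0.5211, 0.0445, 0.3449]
eef_rot: [3.141, 0.015, 1.468]
force: [-0.9, 0.6, -1.7]
grip_width: 0.006
time_s: 13.32
ee_pos: [0.5208, 0.0452, 0.3448]
eef_rot: [3.141, 0.015, 1.469]
force: [-0.1, 0.9, -1.9]
grip_width: 0.0058
[0.52081841 0.04515997 0.34484273] [3.14128127 0.01472994 1.46850047]
s bar 58 [0.09021636 0.51669032] [ 0.51183689 -0.031035    0.32075042] [0.52142274 0.01945937 0.34569948] z slope [0.30722448 0.34129858]
s pot 848 [ 0.47545236 -0.02527368  0.20530756] [0.56388034 0.07313469 0.28492697]
t bar 20 [0.0531148  0.51308268] [ 0.50820412 -0.02793846  0.32342464] [0.51617262 0.01296194 0.34800076] z slope [0.29356729 0.34462424]
t pot 76 [ 0.47952749 -0.01902154  0.25044245] [0.53576133 0.0240164  0.27296785]
```

View pics/c5.png

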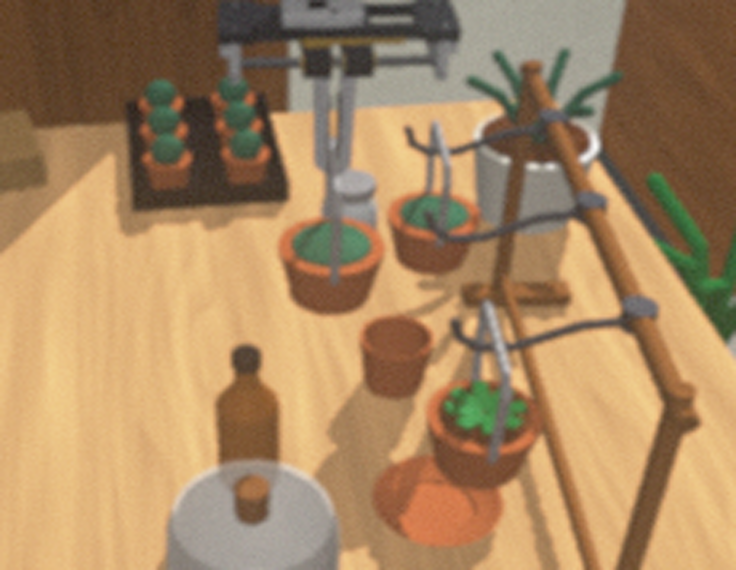

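The planter at (332,265) hangs upright with its bar square to the rack. The empty hook runs from (430,215) to (590,203). The measured bar middle is about (0.518,0.020,0.341), which agrees with the TCP-based value. Going in above the hook's tip and lowering.

```bash

python3 -m creep '{"translation":[[15,-1,0],[40,-3,0],[70,-6,0],[97,-8,0],[110,-9,0]],"yaw":[0,0,0,0,0],"gripper":[255,255,255,255,255]}' 60
python3 -m creep '{"translation":[[0,0,0],[0,0,-10],[0,0,-25],[0,0,-40],[0,0,-50]],"yaw":[0,0,0,0,0],"gripper":[255,255,255,255,255]}' 60
python3 - <<'E'
from h import *
o=ctrl.get_obs();print(o['ee_pos'],o['eef_rot'],o['force'])
c=cam('side')
cv2.imwrite('pics/c6.png',cv2.resize(c['pixels'][90:240,250:400][:,:,::-1],None,fx=4,fy=4,interpolation=2))
E
```

```text
time_s: 13.83
ee_pos: [0.632, 0.0359, 0.3426]
eef_rot: [-3.137, 0.015, 1.468]
force: [-7.2, -2.6, -15.6]
grip_width: 0.0063
time_s: 14.25
ee_pos: [0.631, 0.0362, 0.2915]
eef_rot: [-3.137, 0.015, 1.468]
force: [0.8, -0.3, -2.6]
grip_width: 0.0064
[0.63101698 0.03617864 0.29147743] [-3.13706072  0.01543703  1.46847702] [ 0.82298851 -0.26361479 -2.56955425]
```

View pics/c6.png

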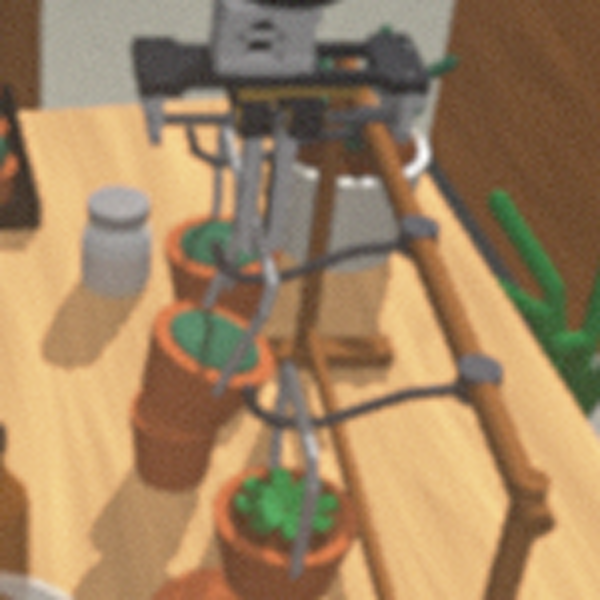

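This crop shows the planter at (205,345) tipped toward -x about its bar, while the bar itself lies between the hook's tip (218,250) and its rising rod. I came in a little high, and the cactus brushed the hook's underside (15 N blip). The force is back to just the weight, so I'll lower to the seat and then reduce the grip gradually so it settles without swinging.

```bash

python3 -m creep '{"translation":[[0,0,-4],[0,0,-8],[0,0,-11],[0,0,-13],[0,0,-14]],"yaw":[0,0,0,0,0],"gripper":[255,255,255,255,255]}' 60
python3 -m creep '{"translation":[[0,0,0],[0,0,0],[0,0,0],[0,0,0],[0,0,0]],"yaw":[0,0,0,0,0],"gripper":[255,255,255,255,255]}' 15
python3 - <<'E'
from h import *
o=ctrl.get_obs();print(o['ee_pos'],o['force'],o['moment'])
c=cam('side');np.savez('s7.npz',**c);S=cloud(c)
x,y,z=np.moveaxis(S,-1,0)
hsv=cv2.cvtColor(c['pixels'],cv2.COLOR_RGB2HSV)
k=(x>.5)&(x<.7)&(abs(y-.01)<.075)&(z>.1)&(z<.24);P=S[k];print('pot',len(P),P.min(0),P.max(0))
v,u=np.where(k);print(u.min(),u.max(),v.min(),v.max())
for a in np.arange(.1,.24,.02):
    Q=P[(P[:,2]>a)&(P[:,2]<a+.02)]
    if len(Q)>3: print(round(a,2),len(Q),np.percentile(Q,[3,97],axis=0).round(3).tolist())
E
```

```text
time_s: 14.72
ee_pos: [0.6309, 0.0363, 0.2772]
eef_rot: [-3.137, 0.015, 1.469]
force: [-2.9, 2.1, 9.7]
grip_width: 0.0062
time_s: 15.13
ee_pos: [0.631, 0.0364, 0.2773]
eef_rot: [-3.137, 0.015, 1.469]
force: [0.9, 0.3, -0.9]
grip_width: 0.0074
[0.63103615 0.03636538 0.27728194] [ 0.85397354  0.33381928 -0.89405952] [ 0.04232754 -0.09297915 -0.00582032]
pot 794 [ 0.55559404 -0.03569834  0.14039296] [0.64583504 0.06146783 0.23829253]
285 318 159 202
0.14 73 [[0.557, -0.023, 0.143], [0.613, 0.009, 0.16]]
0.16 134 [[0.558, -0.027, 0.161], [0.619, 0.016, 0.179]]
0.18 263 [[0.56, -0.03, 0.181], [0.643, 0.055, 0.199]]
0.2 289 [[0.563, -0.032, 0.2], [0.615, 0.056, 0.214]]
0.22 35 [[0.604, -0.035, 0.22], [0.622, 0.061, 0.238]]
```

Seated: contact came at bar height 0.2735, against 0.274 expected. Next, ease the grip to 3 N, check, and open slowly.

```bash

python3 -m creep '{"translation":[[0,0,0],[0,0,0],[0,0,0],[0,0,0],[0,0,0]],"yaw":[0,0,0,0,0],"gripper":[255,255,255,255,255]}' 3
cat > m.py <<'E'
from h import *
c=cam('side');S=cloud(c);x,y,z=np.moveaxis(S,-1,0)
k=(x>.5)&(x<.7)&(abs(y-.01)<.075)&(z>.1)&(z<.24);P=S[k]
print(ctrl.get_obs()['force'])
for a in np.arange(.12,.24,.02):
    Q=P[(P[:,2]>a)&(P[:,2]<a+.02)]
    if len(Q)>3: print(round(a,2),len(Q),np.percentile(Q,[3,97],axis=0).round(3).tolist())
E
python3 m.py
```

```text
time_s: 15.6
ee_pos: [0.631, 0.0363, 0.2773]
eef_rot: [-3.137, 0.015, 1.468]
force: [0.5, 0.8, 0.0]
grip_width: 0.0076
[-0.8998491   0.71670845 -1.22522701]
0.12 17 [[0.604, -0.019, 0.135], [0.648, 0.015, 0.14]]
0.14 79 [[0.6, -0.023, 0.141], [0.657, 0.007, 0.16]]
0.16 71 [[0.594, -0.025, 0.16], [0.662, 0.009, 0.178]]
0.18 429 [[0.594, -0.028, 0.183], [0.673, 0.054, 0.199]]
0.2 49 [[0.624, -0.034, 0.2], [0.646, 0.059, 0.219]]
0.22 25 [[0.624, -0.038, 0.22], [0.64, 0.06, 0.239]]
```

The planter has settled upright (pot x 0.594–0.662, centred at 0.628). Opening and withdrawing straight up.

```bash

python3 -m creep '{"translation":[[0,0,0],[0,0,0],[0,0,0],[0,0,0],[0,0,0]],"yaw":[0,0,0,0,0],"gripper":[225,205,170,160,160]}' 3
python3 -m creep '{"translation":[[0,0,0],[0,0,4],[0,0,12],[0,0,25],[0,0,45]],"yaw":[0,0,0,0,0],"gripper":[160,160,160,160,160]}' 3
python3 -m creep '{"translation":[[0,0,20],[0,0,40],[0,0,60],[-20,10,70],[-50,25,75]],"yaw":[0,0,0,0,0],"gripper":[160,160,160,160,160]}' 3
python3 -m creep '{"translation":[[-30,20,0],[-60,40,0],[-90,60,0],[-120,80,0],[-140,95,0]],"yaw":[0,0,0,0,0],"gripper":[160,160,160,160,160]}' 3
python3 -m creep '{"translation":[[0,30,0],[0,60,0],[0,90,0],[0,110,0],[0,115,0]],"yaw":[0,0,0,0,0],"gripper":[160,160,160,160,160]}' 3
python3 m.py; python3 - <<'E'
from h import *
c=cam('side');t=cam('top')
S=cloud(c);W=cloud(t)
for n,w in(('s',S),('t',W)):
    x,y,z=np.moveaxis(w,-1,0)
    k=(abs(x-.63)<.025)&(abs(y-.011)<.038)&(abs(y-.011)>.012)&(z>.255)&(z<.295);P=w[k];print(n,len(P),P.mean(0),P.min(0),P.max(0),np.polyfit(P[:,1],P[:,2],1))
    k=(abs(x-.423)<.04)&(abs(y+.197)<.04)&(z>.165)&(z<.2);P=w[k];print(n,'knob',len(P),P.mean(0))
A=np.hstack([c['pixels'][100:350,170:420],t['pixels'][80:330,130:380]])[:,:,::-1]
cv2.imwrite('pics/c8.png',cv2.resize(A,None,fx=1.6,fy=1.6,interpolation=2))
E
```

```text
time_s: 16.07
ee_pos: [0.6311, 0.0363, 0.2773]
eef_rot: [-3.137, 0.015, 1.469]
force: [-0.0, -0.6, 0.4]
grip_width: 0.0333
time_s: 16.48
ee_pos: [0.6307, 0.0363, 0.3222]
eef_rot: [-3.135, 0.016, 1.469]
force: [0.2, -0.3, 0.5]
grip_width: 0.0352
time_s: 16.9
ee_pos: [0.5813, 0.0606, 0.3984]
eef_rot: [-3.136, 0.015, 1.467]
force: [0.6, -0.2, 0.3]
grip_width: 0.0351
time_s: 17.32
ee_pos: [0.439, 0.1566, 0.3997]
eef_rot: [-3.138, 0.015, 1.468]
force: [0.2, 0.9, 0.5]
grip_width: 0.0354
time_s: 17.73
ee_pos: [0.4385, 0.274, 0.4001]
eef_rot: [-3.138, 0.014, 1.47]
force: [-0.5, -0.7, -0.1]
grip_width: 0.0351
[ 1.20962502  0.49599568 -0.4477512 ]
0.12 9 [[0.599, -0.022, 0.136], [0.631, -0.003, 0.14]]
0.14 94 [[0.594, -0.026, 0.141], [0.651, 0.005, 0.159]]
0.16 86 [[0.59, -0.029, 0.161], [0.635, 0.008, 0.179]]
0.18 420 [[0.588, -0.029, 0.183], [0.668, 0.053, 0.199]]
0.2 49 [[0.619, -0.037, 0.2], [0.64, 0.059, 0.22]]
0.22 26 [[0.621, -0.037, 0.222], [0.638, 0.062, 0.239]]
s 34 [0.6285335  0.00975801 0.27541288] [ 0.62186604 -0.02661279  0.27028213] [0.63573508 0.04857122 0.2795015 ] [-0.03975437  0.27580081]
s knob 152 [ 0.42670684 -0.19696975  0.18395995]
t 36 [0.62570655 0.00532669 0.2768794 ] [ 0.61897359 -0.02644623  0.26705185] [0.63074318 0.04586893 0.28598979] [-0.03129335  0.27704609]
t knob 87 [ 0.42513676 -0.19266459  0.18169994]
```

View pics/c8.png

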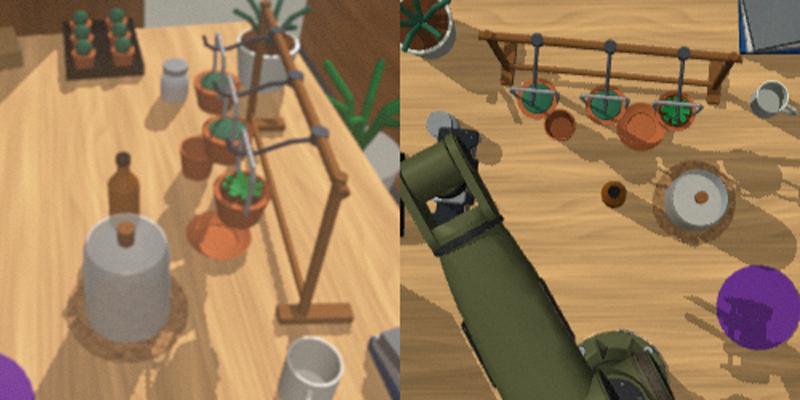

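The planter at (227,132) left and (605,103) right hangs level on the middle hook. Its bail spans y -0.037 to 0.062, so it is centred within about 2 mm of the hook. The cloche at (126,275) left and (700,200) right stands on the cork mat, with its knob within about 4 mm of the mat's centre. The other things are in place. I'll let it rest a moment, then hand in.

```bash

for i in 1 2 3 4; do python3 -m creep '{"translation":[[0,0,0],[0,0,0],[0,0,0],[0,0,0],[0,0,0]],"yaw":[0,0,0,0,0],"gripper":[160,160,160,160,160]}' >/dev/null; done
python3 m.py; python3 m.py; python3 -c "
from station import ctrl
print(ctrl.hand_in())"
```

```text
[ 0.12164375  0.0537002  -0.57139148]
0.12 7 [[0.596, -0.02, 0.137], [0.629, 0.005, 0.14]]
0.14 98 [[0.593, -0.027, 0.142], [0.651, 0.004, 0.159]]
0.16 86 [[0.589, -0.029, 0.162], [0.635, 0.006, 0.18]]
0.18 422 [[0.588, -0.03, 0.184], [0.668, 0.052, 0.199]]
0.2 39 [[0.62, -0.036, 0.2], [0.637, 0.057, 0.219]]
0.22 28 [[0.62, -0.038, 0.22], [0.637, 0.06, 0.24]]
[0.14354681 0.43478587 0.20149442]
0.12 9 [[0.597, -0.022, 0.138], [0.639, 0.004, 0.14]]
0.14 94 [[0.593, -0.026, 0.141], [0.651, 0.004, 0.16]]
0.16 89 [[0.589, -0.029, 0.161], [0.636, 0.007, 0.179]]
0.18 422 [[0.588, -0.029, 0.183], [0.668, 0.053, 0.199]]
0.2 41 [[0.618, -0.035, 0.2], [0.638, 0.058, 0.218]]
0.22 29 [[0.62, -0.038, 0.221], [0.637, 0.059, 0.24]]
the job is handed in; nothing more can be done
None
```

I set the cloche down upright on the cork mat, hung the planter on the empty middle hook, and handed the job in at about 20 s of the 64 s allowed. The hand-in gave no verdict.

**Last checks:**
- **Cloche:** it stands about 4 mm from the mat's centre by its knob.
- **Planter:** it hangs still and close to level, with the middle of the bail within about 2 mm of the hook. The bar is at 0.275–0.277 m, against 0.274 m expected.
- **Robot and other things:** the arm is clear of everything. The last picture shows the other things and the hanging planters where they were; I judged that by eye and did not measure it.

**What went wrong on the way:**
- **First grip on the knob:** I started lifting before the fingers had closed on it, so I went back down and gripped again. The cloche did not move.
- **Going onto the hook:** I came in slightly high, so the cactus probably brushed the hook's underside, with a force blip of about 15 N. That tipped the planter about 0.3 rad in the grip. I seated the bar and eased the grip, and the planter settled upright before I let go.

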